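Seat the keyed burnishing head in the spindle hub

ROBOT

A 6-joint arm with a two-finger parallel gripper is mounted at the origin on the work surface. World frame = base frame: x ahead of the robot, y to its left, z up, the work surface at z = 0. Lengths are in mm, angles in degrees, forces in N, time in s.
With the tool pointing down it reaches from about 350 to 850 mm from the base axis. Payload 8.1 kg.
Tool frame: the origin (TCP) lies midway between the tips of the shut fingers; the grasp point (between the pads) lies 19 mm behind it; z points along the fingers, y is the direction in which the jaws open and shut (so a half turn about z gives the same grasp; the last joint's range is limited). The gripper opens to 85 mm and grips with 20 to 120 N. Pads are 22 mm wide; open, the fingers measure 114 mm over their backs; the gripper's body (76 mm by 85 mm) begins 54 mm behind the grasp point. The pads swing forward as they close: fully open they stand 13 mm farther back than shut.
Start: joints at [-75.424, 7.471, 85.268, -0, 87.261, -4.893], TCP at [199.999, -565.69, 231.292] pointing down, gripper open.
Joint ranges: [-169.43, 169.43], [-51.17, 129.36], [1.28, 143.12], [-76.62, 256.62], [0, 156.53], [-152.29, 152.29]. Speed limits (degrees/s): [136.94, 136.94, 159.86, 180, 180, 180].

INTERFACE

Orientations are given as [roll, pitch, yaw] about the fixed x, y, z axes, in that order (R = Rz(yaw) Ry(pitch) Rx(roll)).
In Python, from bench import telemetry, snapshot, camera_params, job gives the robot as it stands. The module is installed in compiled form; this text tells all that it offers.
- The arm moves only by the shell command python3 -m jog 'ROWS' [FORCE]. ROWS is JSON, a list that holds one entry, the list of rows, each a list of 7 numbers: the shift along the tool's x, y, z in units of 50 mm (1.0 is 50 mm), then the turn, a rotation vector about the tool's x, y, z in units of 2 pi rad (1.0 is 2 pi rad), then the opening, from 0 (shut) to 1 (fully open). In form: [[[dx, dy, dz, rx, ry, rz, claw], ...]]. A call has 1 to 12 rows; each row shifts and turns the commanded pose from where the row before left it, along the tool's axes as they then stand; what a row does not reach is not made up. A row lasts 1/8 s, in which the tool goes at most 62.5 mm and 10.7 degrees, less where a joint would pass 70% of its speed; a pose out of reach is approached as far as the arm can. A call with a number of a shift or a turn outside -1 to 1 is refused whole. A call with a gripper value outside its range is refused whole. The fingers move at their own pace and stop on an object; FORCE is the grip in N (left out, the last holds). Time passes only in rows, so rows that do not move let the fingers close. It gives the time, the measured TCP pose, the force and the opening at its end, in the units of the state.
- telemetry.sense(): the state, without advancing time (a new reading comes with each control period).
- snapshot(name): name is "side" or "top"; returns (picture, depth): 420x560x3 uint8, red, green, blue; 420x560 float32, mm along the optical axis (not along the pixel's ray), 0 where there is no reading.
- camera_params(name): a dict with "K" (3x3 intrinsics, pixels), "extrinsics" (4x4, takes a point from camera to world coordinates). Camera axes: x right, y down, z forward; pixel columns grow to the right and rows downward; lengths in mm; the calibration is good to about 2 mm. A picture is of the moment at which its call begins. camera_params takes no time and is no camera call.
- job.hand_in(): hands the job in, once; it reports no verdict.
The state is a dict: "time": time; "joint_pos": joint angles; "qd": joint speeds; "joint_efforts": joint torques, N m; "tool_pos": TCP position; "tcp_rot": TCP orientation; "ft_force": force on the tool from outside, world axes, zero at the start; "wrist_torque": the same for the moment, N m; "finger_gap": finger opening in mm.
Only numpy, scipy, OpenCV 4.12 (cv2) and the standard library are available. Lean on these libraries where they do the work, as an engineer would, in place of code of your own. Each camera call takes 0.05 s, during which the arm holds its last target. There are 200 camera calls.

TASK

Pull the cabinet drawer out to its stop, take out the dark grooved burnishing head and push its keyed shank down into the spindle hub of the blue machine, turning it until the key slips into the keyway. Keep pushing against the spring until the head's flange is fully home on the hub, and finish while still gripping it and pressing it down. Leave the drawer open, the pale head in its place in the drawer and everything else on the bench undisturbed.

Things in the scene. Friction and masses are not known exactly. Their poses are not given: they have to be found in the camera images.
- cabinet: Low light-wood cabinet fixed to the bench, 228 mm deep, 220 mm wide, 112 mm high, with one drawer. Origin on the bench surface, on the cabinet's middle plane, 120 mm in FRONT of the closed drawer's front face. Its x axis points from the origin into the cabinet (the drawer comes out along -x), z up.
- drawer_handle (a point): Middle of the drawer's brass bar handle (bar about 10 mm thick, 100 mm long along the cabinet's y), 45 mm in front of the drawer front and 92 mm above the bench. Axes as the cabinet's; moves with the drawer. Pinch it from above, one finger either side of the bar.
- drawer (a joint): How far the drawer is pulled out, m: 0 closed, 0.16 at its stop. It slides with about 2 N of friction and stays where it is left. The drawer front is 96 mm high, its top 104 mm above the bench; the side walls reach 45 mm above the bench.
- holder (a point): Middle of the top of the grey holder block in the drawer, 43 mm above the bench, 75 mm behind the drawer's front face; axes as the cabinet's, moves with the drawer. It has two 28 mm holes, 45 mm to either side along y, with a head standing in each; which head is in which hole varies.
- burnisher: The head to use (loose, 0.1 to 0.2 kg): DARK wood with ring grooves, standing upright in the drawer. Origin on its axis at the underside of its flange (43 mm above the bench in the drawer), z up. Above the origin: steel flange 44 mm diameter, 3 mm thick; body 41 mm diameter up to 28 mm; grip knob above that. Below: the shank. +x points to the key.
- burnisher_knob (a point): Middle of the dark head's round grip knob: 24 mm diameter, 30 mm high, from 28 to 58 mm above the head's origin; this point is 43 mm above it. Grip it from above. A red line on its top, from the centre outwards, points the same way as the key (the head's +x).
- burnisher_tip (a point): Lower end of the dark head's steel shank, 28 mm below the head's origin. Shank 16 mm diameter, the end tapered to 11 mm over 3.5 mm. A key 5.5 mm wide stands out on the head's +x side to 12 mm from the axis, from 2 to 18 mm below the flange; so the last 10 mm of the shank are a plain round pilot.
- pale_head: The other head (leave it): same build and origin but PALE cork colour, with a smooth cone body. It stands in the drawer's other hole.
- machine: Blue bench burnishing machine, fixed. Origin on the bench under the hub's axis. Housing about 160 mm square, 85 mm high; a motor drum 90 mm in diameter and 111 mm high stands 115 mm behind the hub (machine's +x). The steel hub, 44 mm across, rises from the housing to 130 mm above the bench.
- hub_mouth (a point): Centre of the hub's top rim, 130 mm above the bench; z up, +x towards the keyway: a slot 8 mm wide, open from bore to outside, with a red line on either side. Bore 18 mm. With the key off the slot the shank enters only 10 mm and the key rests on the rim; with the key within about 0.1 rad of the slot it goes in until the flange lies on the rim. Hub brake on: it resists up to 2.5 N m.
- ejector (a joint): Travel of the spring-loaded brass seat inside the bore, m: 0 at rest, its top 20 mm below the rim (the shank meets it when the flange is 8 mm above the rim); 0.008 when the flange is fully home. The spring pushes up with about 6 N at first and 10 N at 0.008, and lifts the head again if it is let go.
- dye_jar: Bystander: dye jar, 64 mm diameter, 75 mm high, origin under its middle.
- mallet: Bystander: hammer lying on the bench, origin below its middle.
- wax_block: Bystander: yellow beeswax block 70 x 28 x 20 mm, origin under its middle.
- slicker: Bystander: dark turned wooden edge slicker lying down, 155 mm long, 22 mm thick, origin under its middle.
- dividers: Bystander: steel dividers lying down, 150 mm long, 8 mm thick, origin under their middle.

How it is judged (in metres and radians):
On the way, in this order (a step that is already met when the one before it is completed fails the run):
1. the drawer is pulled out to its stop (value of joint drawer above 0.154 m), for 0.2 s.
2. the burnishing head is gripped and lifted out of the drawer (height (world z) of burnisher above 0.1 m and contact force between the fingers and burnisher above 1 N), for 0.2 s.
3. the shank is in the bore and the key has slipped into the keyway (z of burnisher in the frame of hub_mouth below 0.014 m and horizontal distance between burnisher and hub_mouth below 0.004 m), for 0.1 s.
At the end, for the whole second after the job is handed in: The burnishing head is still gripped and held down: its flange within 2 mm of the hub's rim, axis within 3 mm of the bore's and within 0.1 rad of upright, key in the keyway (within 0.25 rad), the spring seat pressed by more than 5.5 mm, the head at rest; the drawer still out by more than 140 mm (z of burnisher in the frame of hub_mouth below 0.002 m and height (world z) of burnisher above 0.125 m and horizontal distance between burnisher and hub_mouth below 0.003 m and angle between the x axis of burnisher and the x axis of hub_mouth, either way round below 0.25 rad and angle between burnisher's own z axis and vertical below 0.1 rad and value of joint ejector above 0.0055 m and contact force between the fingers and burnisher above 1 N and linear speed of burnisher below 0.02 m/s and value of joint drawer above 0.14 m); the arm keeps its last pose, push and grip.
It fails at once if a bystander on the bench is shifted by more than 40 mm (distance of any of dye_jar, mallet, wax_block, slicker, dividers from where it was at the start of the episode above 0.04 m).
It fails at once if the dye jar is tipped (angle between dye_jar's own z axis and vertical above 0.5 rad).
It fails at once if the pale head is lifted or knocked out of its hole (height (world z) of pale_head above 0.06 m or angle between pale_head's own z axis and vertical above 0.5 rad).
It also fails if it takes over 54 s, if anything falls off the work surface, if the arm or the gripper's body presses on something with over 40 N, if the wrist force passes 120 N, or if a joint passes its speed limit or range.

## Working session

There is one attempt and no reset: what is moved stays moved. The work goes in short steps, Python scripts to look and compute and a shell command to move; the robot and the scene stay as the last step left them, time stands still between calls to the robot, and variables do not carry over. Pictures are saved under pics/ and viewed, about 8 in all and at most 12, crops included, and the job is handed in when it is done.

```bash
mkdir -p pics
python3 - <<'E'
from bench import *
import cv2,numpy as np
print(telemetry.sense())
for n in("top","side"):
    p,d=snapshot(n); cv2.imwrite(f"pics/{n}0.png",p[:,:,::-1]); np.savez(f"{n}0.npz",p=p,d=d)
    c=camera_params(n); print(n,np.round(c["K"],1).tolist(),np.round(c["extrinsics"],4).tolist())
E
```

```text
{'time': 0.0, 'joint_pos': array([-7.54229394e+01,  7.51679360e+00,  8.53306807e+01,  3.49212651e-04,
        8.72637258e+01, -4.89331260e+00]), 'qd': array([-0.13998013, -0.02677826,  0.00718841, -0.06772516, -0.07643884,
       -0.05337587]), 'joint_efforts': array([-1.17584143e-03, -5.69377434e+01, -5.00565755e+01, -3.09770394e-04,
        1.44700654e-02,  1.03114125e-06]), 'tool_pos': array([ 199.86677494, -565.12147375,  230.21346122]), 'tcp_rot': array([-1.79889235e+02, -9.83294865e-03,  1.94703467e+01]), 'ft_force': array([-0.32556655,  0.6582584 ,  0.67656345]), 'wrist_torque': array([0.00158755, 0.06515605, 0.06310308]), 'finger_gap': 85.09832718059826}
top [[403.1, 0.0, 281.0], [0.0, 403.1, 212.1], [0.0, 0.0, 1.0]] [[0.0252, -0.983, 0.182, 361.3232], [-0.9995, -0.0214, 0.023, -10.9054], [-0.0187, -0.1825, -0.983, 1331.2893], [0.0, 0.0, 0.0, 1.0]]
side [[426.7, 0.0, 277.7], [0.0, 426.7, 208.1], [0.0, 0.0, 1.0]] [[-0.9991, -0.0165, 0.0389, 523.2785], [-0.0403, 0.6439, -0.7641, 1072.4598], [-0.0124, -0.765, -0.644, 980.2165], [0.0, 0.0, 0.0, 1.0]]
```

View pics/top0.png

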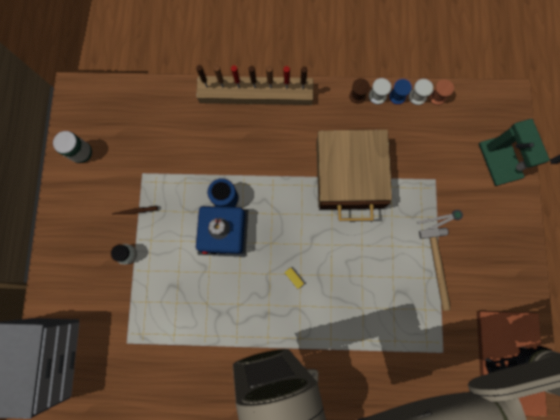

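View pics/side0.png

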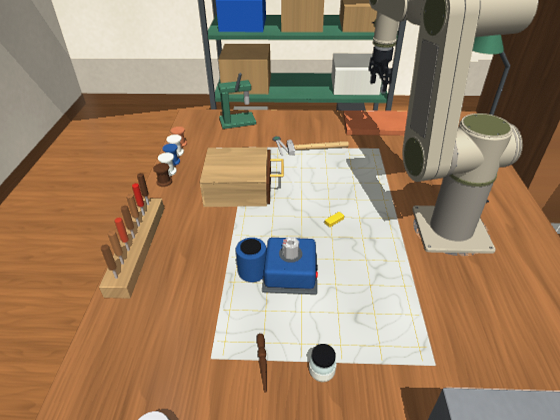

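The top view shows the cabinet at (354,168) with its handle at about (358,213), and the machine hub at about (217,228). The side view shows the hub at (291,248) and the handle at (280,170). Next I'll take a closer look at both and measure them.

```bash
cat > h.py <<'E'
import numpy as np,cv2
from bench import *
def ray(n,u,v,z):
    c=camera_params(n);K=np.array(c["K"]);E=np.array(c["extrinsics"])
    d=E[:3,:3]@np.linalg.inv(K)@[u,v,1];o=E[:3,3]
    return o+d*(z-o[2])/d[2]
def cloud(n,d):
    c=camera_params(n);K=np.array(c["K"]);E=np.array(c["extrinsics"])
    v,u=np.mgrid[:420,:560]; P=np.stack([(u-K[0,2])/K[0,0]*d,(v-K[1,2])/K[1,1]*d,d],-1)
    return P@E[:3,:3].T+E[:3,3]
E
python3 - <<'E'
from h import *
t=np.load("top0.npz");s=np.load("side0.npz")
C=cloud("top",t["d"])
def box(m,name):
    k=cv2.minAreaRect(np.argwhere(m)[:,::-1].astype(np.float32)); print(name,m.sum(),k); return k
m=(abs(C[...,2]-112)<6); m[:, :310]=0; m[:,400:]=0; m[225:]=0;m[:120]=0
k=box(m,"cab"); print([ray("top",*p,112)[:2].round(1).tolist() for p in cv2.boxPoints(k)])
xy=C[m][:,:2].astype(np.float32);r=cv2.minAreaRect(xy);print("cab world",r)
hs=cv2.cvtColor(t["p"],cv2.COLOR_RGB2HSV)
m=(abs(C[...,2]-92)<12);m[:203]=0;m[230:]=0;m[:,:325]=0;m[:,395:]=0
print("handle world",m.sum(),cv2.minAreaRect(C[m][:,:2].astype(np.float32)),np.median(C[m],0))
m=(abs(C[...,2]-130)<6);m[:, :195]=0;m[:,250:]=0;m[200:260]&=True;m[:200]=0;m[260:]=0
print("hub world",m.sum(),cv2.minEnclosingCircle(C[m][:,:2].astype(np.float32)),C[m].mean(0))
a=cv2.resize(t["p"][185:265,180:260],(400,400),interpolation=2)
b=cv2.resize(s["p"][215:295,250:330],(400,400),interpolation=2)
c=cv2.resize(t["p"][190:230,320:400],(400,200),interpolation=2)
c=np.hstack([c,cv2.resize(s["p"][145:195,240:340],(400,200),interpolation=2)])
cv2.imwrite("pics/z1.png",np.vstack([np.hstack([a,b]),c])[:,:,::-1])
E
```

```text
cab 4880 ((353.94622802734375, 167.31106567382812), (74.04518127441406, 71.38572692871094), 88.85424041748047)
[[852.7, -92.3], [861.5, -319.0], [620.9, -317.9], [611.7, -99.0]]
cab world ((738.1384887695312, -206.54966735839844), (241.43405151367188, 220.6307373046875), 2.1771249771118164)
handle world 353 ((595.1585083007812, -218.17333984375), (56.443111419677734, 198.73255920410156), 1.1491731405258179) [ 609.80051093 -211.38719294   96.34915033]
hub world 139 ((535.2794189453125, 212.56033325195312), 23.205522537231445) [533.95380888 212.91441726 130.29511455]
```

View pics/z1.png

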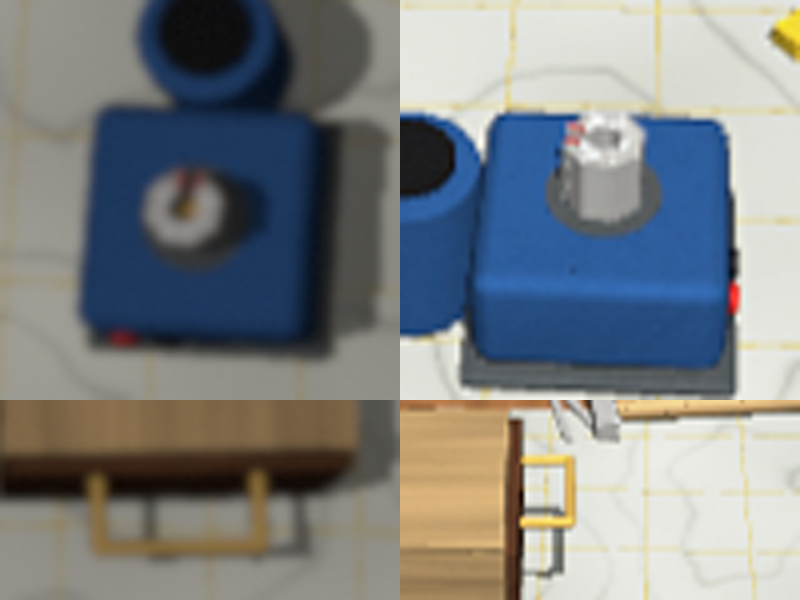

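The crop shows the keyway, marked by two red lines, on the upper side of the hub near crop (188,178), so towards the drum. The handle bar spans crop (95–265, 545), which is pixels (339–373, 219). I'll refine both by colour.

Run:
```python
from h import *
t=np.load("top0.npz");s=np.load("side0.npz");C=cloud("top",t["d"])
hs=cv2.cvtColor(t["p"],cv2.COLOR_RGB2HSV)
m=((hs[...,0]>12)&(hs[...,0]<30)&(hs[...,1]>110)&(hs[...,2]>90));m[:216]=0;m[223:]=0;m[:,:333]=0;m[:,380:]=0
pts=np.argwhere(m); W=np.array([ray("top",u,v,95)[:2] for v,u in pts])
print("bar",m.sum(),W.mean(0),cv2.minAreaRect(W.astype(np.float32)))
# top of cabinet edges
m=(abs(C[...,2]-112)<3);m[:,:310]=0;m[:,400:]=0;m[225:]=0;m[:120]=0
L=[];R=[]
for v in range(138,192):
    u=np.where(m[v])[0]
    L.append(ray("top",u.min()-.5,v,112)[:2]);R.append(ray("top",u.max()+.5,v,112)[:2])
for e in(L,R): 
    f=cv2.fitLine(np.array(e,np.float32),2,0,.01,.01).ravel(); print("edge",np.degrees(np.arctan(f[1]/f[0])),f[2:])
F=[]
for u in range(325,386):
    v=np.where(m[:,u])[0]; F.append([*ray("top",u,v.max()+.5,112)[:2],*ray("top",u,v.min()-.5,112)[:2]])
F=np.array(F,np.float32)
for e in(F[:,:2],F[:,2:]):
    f=cv2.fitLine(e.copy(),2,0,.01,.01).ravel(); print("front/back",np.degrees(np.arctan(-f[0]/f[1])),f[2:])
# drum, hub
m=(abs(C[...,2]-111)<6);m[:,:190]=0;m[:,250:]=0;m[215:]=0
print("drum",m.sum(),cv2.minEnclosingCircle(C[m][:,:2].astype(np.float32)),C[m].mean(0))
m=(abs(C[...,2]-85)<4);m[:,:180]=0;m[:,260:]=0;m[:195]=0;m[265:]=0
print("housing",m.sum(),cv2.minAreaRect(C[m][:,:2].astype(np.float32)))
# hub grey-bright, both views
for n,p,x in(("top",t["p"],(200,235,212,245)),("side",s["p"],(278,302,235,252))):
    h=cv2.cvtColor(p,cv2.COLOR_RGB2HSV);m=np.zeros(h.shape[:2],bool);a,b,c,d=x
    m[c:d,a:b]=((h[...,1]<70)&(h[...,2]>120))[c:d,a:b]
    q=np.argwhere(m)[:,::-1].astype(np.float32); W=np.array([ray(n,*k,130)[:2] for k in q],np.float32)
    print(n,"hub",len(q),cv2.minEnclosingCircle(W))
    r=np.zeros_like(m);r[c:d,a:b]=((h[...,1]>80)&((h[...,0]<10)|(h[...,0]>165)))[c:d,a:b]
    q=np.argwhere(r)[:,::-1]; W=np.array([ray(n,*k,130)[:2] for k in q]); print("red",len(q),W.mean(0))
```

```text
bar 69 [ 574.94617181 -215.93733889] ((576.6281127929688, -213.5261688232422), (12.584633827209473, 102.3004150390625), 1.2551584243774414)
edge 2.470524 [742.00977  -97.198586]
edge 1.6324576 [ 746.2305  -315.04395]
front/back 2.854743 [ 629.92896 -209.60266]
front/back 2.0070894 [ 856.2918  -211.45187]
drum 470 ((820.891845703125, 217.44509887695312), 215.7399139404297) [683.89098661 212.1388088  109.82698438]
housing 1509 ((551.478515625, 212.10928344726562), (141.58868408203125, 174.20896911621094), 88.17431640625)
top hub 84 ((534.876953125, 212.00404357910156), 19.403736114501953)
red 5 [553.34964603 209.76615635]
side hub 261 ((535.0906372070312, 209.40565490722656), 42.4077262878418)
red 6 [549.42525394 209.80365126]
```

```bash
cat >> h.py <<'E'
def togo(x,y,z,yaw):
    "remaining shift (units of 50mm, current tool axes) and yaw turn rz units; tool assumed vertical"
    s=telemetry.sense();p=s["tool_pos"];R=cv2.Rodrigues(np.zeros(3))[0]
    from scipy.spatial.transform import Rotation as Ro
    R=Ro.from_euler("xyz",s["tcp_rot"],degrees=True); G=Ro.from_euler("xyz",[180,0,yaw],degrees=True)
    print("t",s["time"],"pos",p.round(1),"rot",s["tcp_rot"].round(1),"F",s["ft_force"].round(1),"M",s["wrist_torque"].round(2),"gap",round(s["finger_gap"],1),"j",s["joint_pos"].round(0))
    print("shift",(R.inv().apply(np.array([x,y,z])-p)/50).round(3),"turn",((R.inv()*G).as_rotvec()/2/np.pi).round(4))
    print("shift after turn",(G.inv().apply(np.array([x,y,z])-p)/50).round(3))
E
python3 -m jog '[[[0,0,0,0,0,-0.0288,1],[0,0,0,0,0,-0.0288,1],[0,0,0,0,0,-0.0288,1],[0,0,0,0,0,-0.0288,1],[0,0,0,0,0,-0.0288,1],[0,0,0,0,0,-0.0288,1],[0,0,0,0,0,-0.0288,1]]]' 60
python3 -c "
from h import *
togo(575.5,-213,170,92)"
```

```text
time: 0.98
tool_pos: [199.9, -565.3, 230.7]
tcp_rot: [-180.0, -0.1, 92.4]
ft_force: [0.3, -0.2, -1.2]
finger_gap: 85.7
t 0.975 pos [ 199.9 -565.3  230.7] rot [-1.80e+02 -1.00e-01  9.24e+01] F [ 0.3 -0.2 -1.2] M [ 0.01  0.02 -0.01] gap 85.7 j [-75.   7.  85.   0.  87. -78.]
shift [6.726 7.799 1.219] turn [-0.     -0.0002  0.0011]
shift after turn [6.781 7.753 1.213]
```

```bash
python3 -m jog '[[[0.67,0.78,0.12,0,0,0,0.42],[0.67,0.78,0.12,0,0,0,0.42],[0.67,0.78,0.12,0,0,0,0.42],[0.67,0.78,0.12,0,0,0,0.42],[0.67,0.78,0.12,0,0,0,0.42],[0.67,0.78,0.12,0,0,0,0.42],[0.67,0.78,0.12,0,0,0,0.42],[0.67,0.78,0.12,0,0,0,0.42],[0.67,0.78,0.12,0,0,0,0.42],[0.67,0.78,0.12,0,0,0,0.42],[0,0,0,0,0,0,0.42]]]' 60
python3 -c "
from h import *
togo(575.5,-213,74,92)
p,d=snapshot('side')
cv2.imwrite('pics/a.png',cv2.resize(p[80:220,180:380],(800,560),interpolation=2)[:,:,::-1])"
```

```text
time: 2.35
tool_pos: [579.2, -213.6, 169.8]
tcp_rot: [-179.9, -0.1, 92.3]
ft_force: [0.8, 0.4, 0.0]
finger_gap: 35.9
t 2.35 pos [ 579.2 -213.6  169.8] rot [-1.799e+02 -1.000e-01  9.230e+01] F [0.8 0.4 0. ] M [0.03 0.01 0.02] gap 35.9 j [-25.  12.  86.   0.  81. -27.]
shift [ 0.012 -0.07   1.915] turn [-0.0002 -0.0003  0.0008]
shift after turn [ 0.015 -0.073  1.915]
```

View pics/a.png

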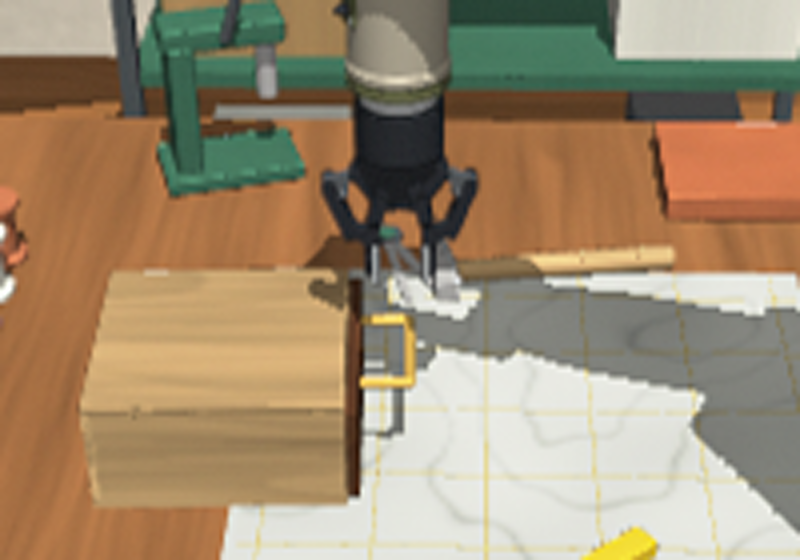

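The side crop shows the fingers centred at about (403,275), above the bar at (410,350). A shift of 3–4 mm towards the robot centres them, so I'll descend and pinch.

```bash
python3 -m jog '[[[0,-0.07,0.48,0,0,0,0.42],[0,0,0.48,0,0,0,0.42],[0,0,0.48,0,0,0,0.42],[0,0,0.46,0,0,0,0.42],[0,0,0,0,0,0,0],[0,0,0,0,0,0,0],[0,0,0,0,0,0,0],[0,0,0,0,0,0,0]]]' 60
python3 -c "
from h import *
togo(575.5-161,-213-5.6,74,92)"
```

```text
time: 3.4
tool_pos: [572.0, -217.7, 75.9]
tcp_rot: [-179.8, -0.0, 92.0]
ft_force: [-6.3, -1.3, -5.4]
finger_gap: 7.6
t 3.4 pos [ 572.  -217.7   75.9] rot [-179.8   -0.    92. ] F [-6.3 -1.3 -5.4] M [-0.22  0.97 -0.03] gap 7.6 j [-26.  17.  92.  -0.  72. -28.]
shift [ 0.092 -3.149  0.051] turn [-0.0007 -0.0001  0.    ]
shift after turn [ 0.092 -3.149  0.038]
```

```bash
python3 -m jog '[[[0,-0.4,0,0,0,0,0],[0,-0.4,0,0,0,0,0],[0,-0.4,0,0,0,0,0],[0,-0.4,0,0,0,0,0],[0,-0.4,0,0,0,0,0],[0,-0.4,0,0,0,0,0],[0,-0.4,0,0,0,0,0],[0,-0.35,0,0,0,0,0],[0,-0.1,0,0,0,0,0],[0,-0.05,0,0,0,0,0],[0,0,0,0,0,0,0]]]' 60
python3 -c "
from h import *
togo(575.5-161,-213-5.6,74,92)
s=telemetry.sense()['tool_pos'];print('pulled',s-[572,-217.7,75.9])"
```

```text
time: 4.78
tool_pos: [412.0, -223.9, 76.1]
tcp_rot: [179.6, 0.1, 92.0]
ft_force: [23.7, -6.9, -33.0]
finger_gap: 7.6
t 4.775 pos [ 412.  -223.9   76.1] rot [1.796e+02 1.000e-01 9.200e+01] F [ 23.7  -6.9 -33. ] M [-1.04 -3.77  0.01] gap 7.6 j [-35.  -6. 115.   0.  70. -37.]
shift [0.105 0.053 0.043] turn [ 0.0012  0.0004 -0.    ]
shift after turn [0.105 0.054 0.042]
pulled [-159.99656385   -6.22358526    0.22219024]
```

```bash
python3 -m jog '[[[0,0.03,0,0,0,0,0.42],[0,0,0,0,0,0,0.42],[0,0,0,0,0,0,0.42],[0,0,-0.3,0,0,0,0.42],[0,0,-0.8,0,0,0,0.42],[0,0,-0.9,0,0,0,0.42],[0,0,-0.9,0,0,0,0.6],[0,0,0,0,0,0,0.6]]]' 60
python3 - <<'E'
from h import *
togo(532,-214,206,92)
for n in("top","side"):
    p,d=snapshot(n); cv2.imwrite(f"pics/{n}1.png",p[:,:,::-1]); np.savez(f"{n}1.npz",p=p,d=d)
t=np.load("top1.npz")["p"][180:280,300:420];s=np.load("side1.npz")["p"][130:230,240:360]
cv2.imwrite("pics/b.png",np.hstack([cv2.resize(k,(400,333),interpolation=2) for k in(t,s)])[:,:,::-1])
E
```

```text
time: 5.78
tool_pos: [413.1, -224.5, 227.4]
tcp_rot: [179.6, 0.3, 92.0]
ft_force: [0.9, 0.2, 0.7]
finger_gap: 51.3
t 5.775 pos [ 413.1 -224.5  227.4] rot [179.6   0.3  92. ] F [0.9 0.2 0.7] M [ 0.01 -0.02  0.02] gap 51.3 j [-35. -14. 106.  -0.  87. -37.]
shift [0.128 2.38  0.445] turn [0.0012 0.0009 0.0001]
shift after turn [0.127 2.384 0.427]
```

View pics/b.png

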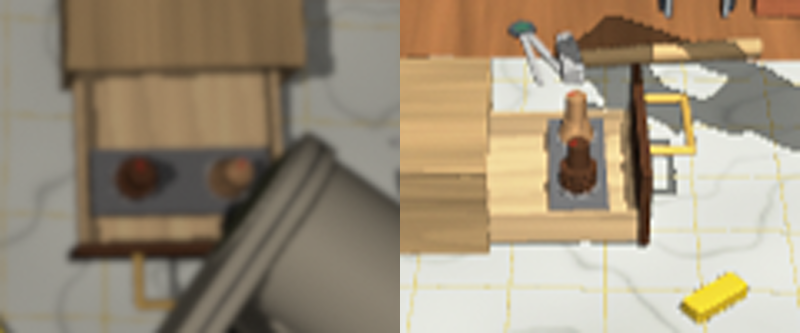

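The drawer is fully open. The dark head stands in the +y hole, at top pixel (341,232), and the pale one at (370,233). I'll measure the knob and its red line.

Run:
```python
from h import *
T=np.load("top1.npz")["p"];S=np.load("side1.npz")["p"]
for n,P,(a,b,c,d) in(("top",T,(332,352,222,242)),("side",S,(404-120,424-120,166,192))):
    h=cv2.cvtColor(P,cv2.COLOR_RGB2HSV).astype(int);H,Sa,V=[h[c:d,a:b,i] for i in range(3)]
    r=P[c:d,a:b].astype(int); red=r[...,0]-(r[...,1]+r[...,2])/2
    q=np.argwhere(((H<6)|(H>172))&(Sa>140)&(red>np.percentile(red,97)))[:,::-1]+[a,c]
    print(n,"red px",q.tolist(), np.mean([ray(n,*k,101) for k in q],0).round(1))
t=cv2.resize(T[220:244,330:354],(400,400),interpolation=0);s=cv2.resize(S[165:195,280:310],(400,400),interpolation=0)
cv2.imwrite("pics/c.png",np.clip(np.hstack([t,s]).astype(float)*1.6,0,255)[:,:,::-1])
c=camera_params
E=np.array;
for n in("top","side"):
    k=camera_params(n);e=np.linalg.inv(k["extrinsics"])
    for z in(71,101):
        p=k["K"]@(e[:3,:3]@[530.4,-168.9,z]+e[:3,3]);print(n,z,"predicted axis px",(p[:2]/p[2]).round(1))
```

```text
top red px [[342, 228], [341, 229], [342, 229], [341, 230], [342, 230]] [ 539.7 -169.7  101. ]
side red px [[292, 172], [291, 173], [292, 173]] [ 534.7 -167.   101. ]
top 71 predicted axis px [340.1 233.5]
top 101 predicted axis px [341.4 232.2]
side 71 predicted axis px [292.8 179.2]
side 101 predicted axis px [292.9 172.4][ WARN:0@0.419] global loadsave.cpp:1063 imwrite_ Unsupported depth image for selected encoder is fallbacked to CV_8U.
```

View pics/c.png

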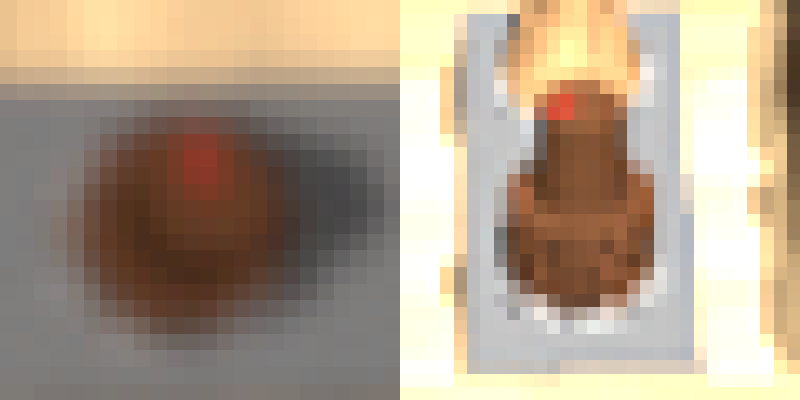

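The red line is at top pixel (342,229), against an axis near (341.4,232), so the key points to about world +x (−5°). The knob axis is near (529.5,−169). Moving above it now.

```bash
python3 -m jog '[[[0.37,0.78,0,0.001,0.001,0,0.6],[0.37,0.78,0.2,0,0,0,0.6],[0.38,0.77,0.4,0,0,0,0.6],[0,0,0.4,0,0,0,0.6],[0,0,0,0,0,0,0.6],[0,0,0,0,0,0,0.6]]]' 60
python3 -c "
from h import *
togo(529.5,-169,74,92)"
```

```text
time: 6.62
tool_pos: [524.2, -163.1, 171.2]
tcp_rot: [-179.6, -0.4, 92.0]
ft_force: [-0.2, -1.2, 0.0]
finger_gap: 51.2
t 6.625 pos [ 524.2 -163.1  171.2] rot [-179.6   -0.4   92. ] F [-0.2 -1.2  0. ] M [-0.06 -0.01  0.02] gap 51.2 j [-23.   2.  97.   0.  81. -25.]
shift [-0.135  0.114  1.943] turn [-0.0011 -0.001  -0.    ]
shift after turn [-0.123  0.101  1.944]
```

```bash
python3 -m jog '[[[-0.13,0.11,0.4,-0.0006,-0.0005,0,0.6],[0,0,0.5,0,0,0,0.6],[0,0,0.5,0,0,0,0.6],[0,0,0.4,0,0,0,0.6],[0,0,0.14,0,0,0,0.6],[0,0,0,0,0,0,0.6]]]' 60
python3 - <<'E'
from h import *
togo(529.5,-169,74,92)
s=snapshot("side")[0][130:230,240:360];t=snapshot("top")[0][190:270,300:396]
cv2.imwrite("pics/d.png",np.hstack([cv2.resize(k,(400,333),interpolation=2) for k in(t,s)])[:,:,::-1])
E
```

```text
time: 7.38
tool_pos: [530.4, -168.7, 74.2]
tcp_rot: [-179.9, -0.2, 92.0]
ft_force: [-0.0, 0.5, -0.2]
finger_gap: 51.0
t 7.375 pos [ 530.4 -168.7   74.2] rot [-179.9   -0.2   92. ] F [-0.   0.5 -0.2] M [-0.02 -0.02 -0.  ] gap 51.0 j [-23.   9. 101.   0.  71. -25.]
shift [-0.006 -0.018  0.004] turn [-0.0004 -0.0005  0.0001]
shift after turn [-0.006 -0.018  0.004]
```

View pics/d.png

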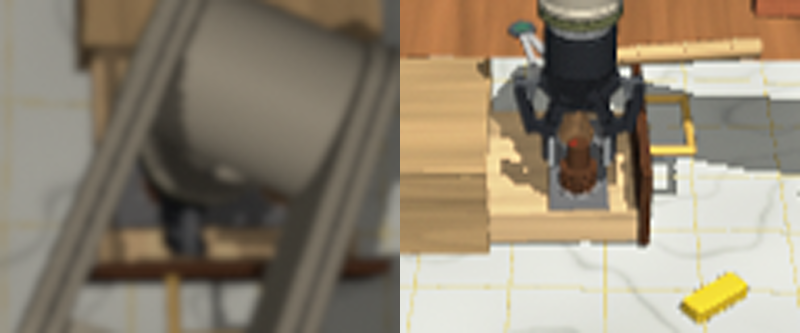

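The side crop shows the fingers on either side of the knob at (578,150), well centred. Closing and lifting.

```bash
python3 -m jog '[[[0,0,0,0,0,0,0],[0,0,0,0,0,0,0],[0,0,0,0,0,0,0],[0,0,0,0,0,0,0],[0,0,-0.2,0,0,0,0],[0,0,-0.6,0,0,0,0],[0,0,-0.7,0,0,0,0],[0,0,-0.8,0,0,0,0],[0,0,-0.7,0,0,0,0],[0,0,0,0,0,0,0],[0,0,0,0,0,0,0]]]' 90
python3 - <<'E'
from h import *
togo(535,212,224,92)
for n in("top","side"):
    p,d=snapshot(n); np.savez(f"{n}2.npz",p=p,d=d)
s=np.load("side2.npz")["p"][80:230,220:370]
cv2.imwrite("pics/e.png",cv2.resize(s,(600,600),interpolation=2)[:,:,::-1])
E
```

```text
time: 8.85
tool_pos: [530.4, -168.8, 223.3]
tcp_rot: [-179.8, -0.2, 92.0]
ft_force: [0.5, 1.0, -2.0]
finger_gap: 21.6
t 8.85 pos [ 530.4 -168.8  223.3] rot [-179.8   -0.2   92. ] F [ 0.5  1.  -2. ] M [-0.05 -0.01 -0.03] gap 21.6 j [-23.   1.  93.   0.  86. -25.]
shift [7.607 0.363 0.012] turn [-0.0005 -0.0006  0.0001]
shift after turn [ 7.607  0.357 -0.014]
```

View pics/e.png

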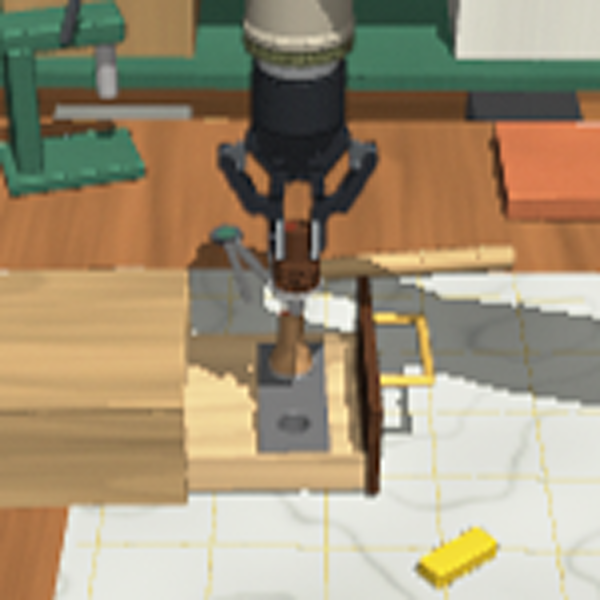

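Head held and the pale one untouched. Moving over to the hub.

```bash
python3 -m jog '[[[0.5,0.03,0,0,0,0,0],[0.9,0.04,0,0,0,0,0],[1,0.05,0,0,0,0,0],[1,0.05,0,0,0,0,0],[1,0.05,0,0,0,0,0],[1,0.05,0,0,0,0,0],[1,0.05,0,0,0,0,0],[0.8,0.04,0,0,0,0,0],[0.4,0,0,0,0,0,0],[0,0,0,0,0,0,0],[0,0,0,0,0,0,0]]]' 90
python3 - <<'E'
from h import *
togo(535,212,224,92)
for n in("top","side"):
    p,d=snapshot(n); np.savez(f"{n}3.npz",p=p,d=d)
s=np.load("side3.npz")["p"][170:290,230:350];t=np.load("top3.npz")["p"][185:265,180:260]
cv2.imwrite("pics/f.png",np.hstack([cv2.resize(s,(600,600),interpolation=2),cv2.resize(t,(200,200),interpolation=2) if 0 else cv2.copyMakeBorder(cv2.resize(t,(200,200),interpolation=2),0,400,0,0,0)])[:,:,::-1])
E
```

```text
time: 10.32
tool_pos: [535.1, 210.3, 224.6]
tcp_rot: [-179.8, -0.1, 92.0]
ft_force: [0.4, -0.4, -1.6]
finger_gap: 21.7
t 10.325 pos [535.1 210.3 224.6] rot [-1.798e+02 -1.000e-01  9.200e+01] F [ 0.4 -0.4 -1.6] M [-0.05 -0.01  0.02] gap 21.7 j [16.  4. 90.  0. 86. 14.]
shift [ 0.034 -0.002  0.011] turn [-0.0006 -0.0004  0.    ]
shift after turn [ 0.034 -0.002  0.011]
```

View pics/f.png

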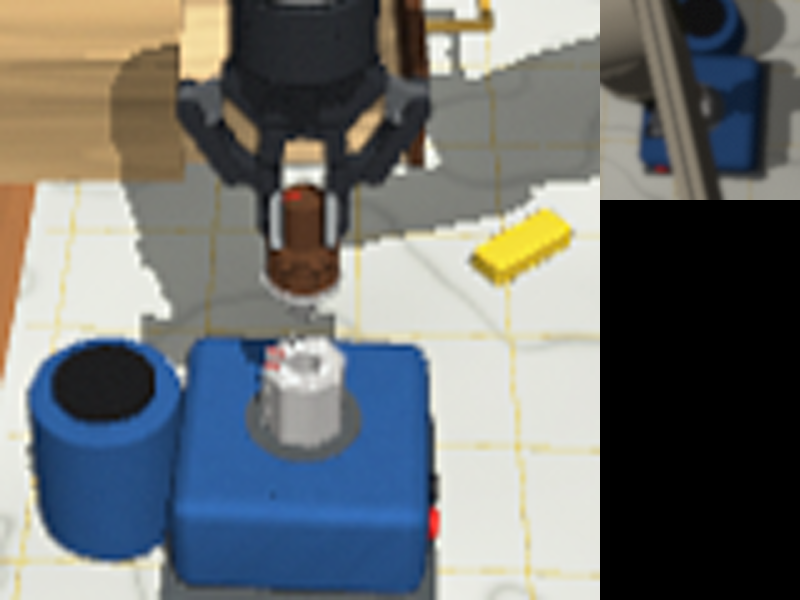

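The side crop shows the head at (302,250), directly above the hub rim at (307,362). The keyway marks are at (273,358) and the knob's red mark at (292,195). Both point to roughly +x. I'll get the relative numbers from the same view.

Run:
```python
from h import *
S=np.load("side3.npz");P=S["p"];C=cloud("side",S["d"]);T=np.load("top0.npz");CT=cloud("top",T["d"])
def near(C,z0,z1,c,r): return (C[...,2]>z0)&(C[...,2]<z1)&(np.hypot(C[...,0]-c[0],C[...,1]-c[1])<r)
def circ(C,m,name):
    xy=C[m][:,:2].astype(np.float32); print(name,m.sum(),cv2.minEnclosingCircle(xy),"bbox mid",(xy.min(0)+xy.max(0))/2)
circ(C,near(C,126,135,(535,212),30),"hub side"); circ(CT,near(CT,126,135,(535,212),30),"hub top")
circ(C,near(C,105,117,(650,210),60),"drum side"); circ(CT,near(CT,105,117,(650,210),60),"drum top")
# red marks from side
h=cv2.cvtColor(P,cv2.COLOR_RGB2HSV).astype(int);r=P.astype(int);red=r[...,0]-(r[...,1]+r[...,2])/2
for nm,(a,b,c,d),z in(("slot",(280,292,235,248),130),("knob",(284,298,203,215),252)):
    k=np.argwhere((red[c:d,a:b]>55)&((h[c:d,a:b,0]<8)|(h[c:d,a:b,0]>172)))[:,::-1]+[a,c]
    w=red[k[:,1],k[:,0]]; q=(k*w[:,None]).sum(0)/w.sum() if len(k) else k
    print(nm,k.tolist(),w.round().tolist(),q, ray("side",*q,z).round(1))
# column profile: hub white & shank/body columns
for v in (213,220,225,228,231,240,244,250,254): 
    print(v,[f"{u}:{P[v,u].tolist()}" for u in (283,284,299,300)] if 0 else "", " ".join(str(x) for x in P[v,280:304].max(1)))
k=camera_params("side");e=np.linalg.inv(k["extrinsics"])
for p in((535,210.3,130),(535,210.3,165),(535,210.3,193),(535.,210.3,251)):
    q=k["K"]@(e[:3,:3]@p+e[:3,3]);print(p,(q[:2]/q[2]).round(1))
```

```text
hub side 116 ((533.7863159179688, 212.43450927734375), 24.002546310424805) bbox mid [533.68805 212.89069]
hub top 129 ((535.2794189453125, 212.56033325195312), 23.205522537231445) bbox mid [535.27386 212.51501]
drum side 295 ((649.1671142578125, 214.1640167236328), 41.75659942626953) bbox mid [648.8153  215.39832]
drum top 426 ((648.4679565429688, 210.00425720214844), 44.07594299316406) bbox mid [648.2794  210.83032]
slot [[284, 240], [285, 240], [286, 240], [283, 243], [284, 243], [285, 243]] [78.0, 60.0, 66.0, 61.0, 75.0, 76.0] [284.49458484 241.53068592] [549.4 210.  130. ]
knob [[287, 208], [288, 208], [289, 208], [287, 209], [288, 209], [289, 209]] [80.0, 102.0, 105.0, 102.0, 123.0, 130.0] [288.08352849 208.55269321] [539.7 209.6 252. ]
213  136 86 53 49 161 147 68 63 78 82 85 84 85 79 38 125 170 103 49 61 125 128 128 130
220  128 129 135 68 50 63 100 104 94 90 93 93 99 100 104 88 64 89 231 237 235 233 232 231
225  126 124 171 113 73 75 66 72 80 83 88 84 80 69 95 88 79 110 194 227 228 226 224 225
228  118 117 117 113 149 152 128 131 104 95 89 88 97 115 133 142 173 196 223 224 224 225 222 224
231  124 124 123 123 122 121 121 121 102 116 120 118 96 165 207 213 220 222 222 221 221 224 221 222
240  86 88 85 151 206 194 199 235 226 195 198 201 224 217 231 223 215 194 173 162 160 160 160 160
244  165 144 154 181 206 197 239 239 211 189 178 184 184 175 243 228 211 215 138 153 159 159 159 159
250  102 74 102 118 118 114 147 165 168 166 166 166 162 158 159 160 161 150 99 93 96 131 159 161
254  94 95 120 111 117 118 148 163 168 165 167 164 162 160 160 159 161 152 103 95 96 94 138 161
(535, 210.3, 130) [289.6 241.7]
(535, 210.3, 165) [289.7 232.7]
(535, 210.3, 193) [289.7 225.3]
(535.0, 210.3, 251) [289.8 209. ]
```

Hub is about (535,212.4), keyway about −8°, key about −6°. Correcting y and descending carefully.

```bash
python3 -m jog '[[[0.04,0,0.1,-0.0004,-0.0003,0,0],[0,0,0.3,0,0,0,0],[0,0,0.25,0,0,0,0],[0,0,0.1,0,0,0,0],[0,0,0.05,0,0,0,0],[0,0,0.05,0,0,0,0],[0,0,0,0,0,0,0]]]' 90
python3 -c "
from h import *
togo(535,212.4,180,92)"
```

```text
time: 11.3
tool_pos: [535.2, 213.6, 182.8]
tcp_rot: [180.0, -0.1, 92.0]
ft_force: [-0.8, 0.8, -1.6]
finger_gap: 21.6
t 11.3 pos [535.2 213.6 182.8] rot [ 1.8e+02 -1.0e-01  9.2e+01] F [-0.8  0.8 -1.6] M [ 0.05  0.06 -0.01] gap 21.6 j [17.  5. 93.  0. 82. 15.]
shift [-0.024 -0.006  0.056] turn [ 0.     -0.0002  0.0001]
shift after turn [-0.024 -0.006  0.056]
```

```bash
python3 -m jog '[[[-0.01,0,0.03,0,0,0,0],[0,0,0.03,0,0,0,0],[0,0,0.03,0,0,0,0],[0,0,0.03,0,0,0,0],[0,0,0.03,0,0,0,0],[0,0,0,0,0,0,0]]]' 90
python3 -c "
from h import *
togo(535,212.4,160,92)"
```

```text
time: 12.05
tool_pos: [536.0, 213.6, 178.5]
tcp_rot: [179.8, -0.1, 92.1]
ft_force: [-8.5, -0.1, 18.4]
finger_gap: 21.3
t 12.05 pos [536.  213.6 178.5] rot [ 1.798e+02 -1.000e-01  9.210e+01] F [-8.5 -0.1 18.4] M [-0.06  1.57  0.  ] gap 21.3 j [17.  5. 93.  0. 81. 15.]
shift [-0.024 -0.021  0.37 ] turn [ 0.0005 -0.0004  0.0001]
shift after turn [-0.023 -0.02   0.37 ]
```

The key is on the rim (TCP 178.5, 18 N). Searching clockwise first, with a small −x correction.

```bash
python3 -m jog '[[[0,-0.02,0,0,0,0.008,0],[0,0,0,0,0,0.008,0],[0,0,0,0,0,0.008,0],[0,0,0,0,0,0.008,0],[0,0,0,0,0,0,0]]]' 90
python3 -c "
from h import *
togo(535,212.4,160,92)"
```

```text
time: 12.68
tool_pos: [534.4, 212.9, 175.2]
tcp_rot: [180.0, -0.1, 80.5]
ft_force: [0.7, 0.5, -1.1]
finger_gap: 21.2
t 12.675 pos [534.4 212.9 175.2] rot [ 1.80e+02 -1.00e-01  8.05e+01] F [ 0.7  0.5 -1.1] M [ 0.14 -0.12 -0.02] gap 21.2 j [17.  5. 93.  0. 81. 26.]
shift [-0.009  0.014  0.303] turn [ 0.0001 -0.0002 -0.0318]
shift after turn [-0.011  0.012  0.303]
```

It dropped to 175.2 with no force, so the key is in the slot. Pushing home.

```bash
python3 -m jog '[[[0,0,0.06,0,0,0,0],[0,0,0.06,0,0,0,0],[0,0,0.06,0,0,0,0],[0,0,0.04,0,0,0,0],[0,0,0.04,0,0,0,0],[0,0,0.03,0,0,0,0],[0,0,0,0,0,0,0]]]' 110
python3 -c "
from h import *
togo(535,212.4,160,80.5)"
```

```text
time: 13.55
tool_pos: [534.5, 213.2, 162.2]
tcp_rot: [180.0, -0.1, 80.6]
ft_force: [-4.4, -1.0, 11.0]
finger_gap: 21.1
t 13.55 pos [534.5 213.2 162.2] rot [ 1.80e+02 -1.00e-01  8.06e+01] F [-4.4 -1.  11. ] M [-0.14  0.97 -0.06] gap 21.1 j [17.  6. 94.  0. 80. 26.]
shift [-0.015  0.013  0.044] turn [ 0.0001 -0.0003  0.0001]
shift after turn [-0.015  0.013  0.045]
```

```bash
python3 -m jog '[[[0,0,0.03,0,0,0,0],[0,0,0.03,0,0,0,0],[0,0,0.02,0,0,0,0],[0,0,0,0,0,0,0],[0,0,0,0,0,0,0]]]' 110
python3 - <<'E'
from h import *
togo(535,212.4,160,80.5)
for n in("top","side"):
    p,d=snapshot(n); np.savez(f"{n}4.npz",p=p,d=d)
s=np.load("side4.npz")["p"][190:290,230:350]
t=np.load("side4.npz")["p"][205:265,262:322]
cv2.imwrite("pics/g.png",np.hstack([cv2.resize(t,(500,500),interpolation=2),cv2.copyMakeBorder(cv2.resize(np.load("top4.npz")["p"][150:280,180:420],(300,162)),0,338,0,0,0)])[:,:,::-1])
E
```

```text
time: 14.18
tool_pos: [534.8, 213.3, 162.1]
tcp_rot: [179.9, -0.1, 80.6]
ft_force: [-17.5, -5.4, 35.3]
finger_gap: 21.0
t 14.175 pos [534.8 213.3 162.1] rot [ 1.799e+02 -1.000e-01  8.060e+01] F [-17.5  -5.4  35.3] M [-0.88  3.25 -0.07] gap 21.0 j [17.  6. 94.  0. 80. 26.]
shift [-0.018  0.007  0.041] turn [ 0.0004 -0.0004  0.0002]
shift after turn [-0.018  0.008  0.041]
```

View pics/g.png

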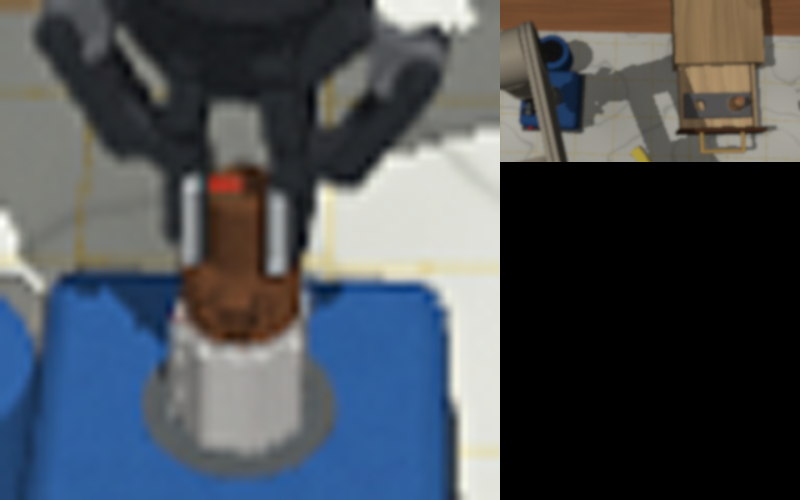

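The side crop shows the flange lying on the hub rim at (240,340), and the TCP no longer drops under more push (11 → 35 N). I'll relieve the side load and check that the stop is real, not a jam.

```bash
python3 -m jog '[[[0,-0.02,0,0,0,0,0],[0,-0.02,0,0,0,0,0],[0,0,0,0,0,0,0],[0,0,0,0,0,0,0]]]' 110
python3 - <<'E'
from h import *
togo(535,212.4,160,80.5)
S=np.load("side4.npz")["p"]; S3=np.load("side3.npz")["p"]
# vertical profile on the head/hub axis column, and predicted rows for the flange at z
print([S[v,289:293].mean(0).astype(int).tolist() for v in range(238,254)])
k=camera_params("side");e=np.linalg.inv(k["extrinsics"])
for p in((535,212.6+22,130),(535,212.6+22,133),(535,212.6+22,138)):
    q=k["K"]@(e[:3,:3]@p+e[:3,3]);print(p,(q[:2]/q[2]).round(1))
E
```

```text
time: 14.78
tool_pos: [534.5, 213.3, 162.1]
tcp_rot: [179.7, -0.2, 80.5]
ft_force: [-7.7, -5.2, 28.2]
finger_gap: 21.1
t 14.775 pos [534.5 213.3 162.1] rot [179.7  -0.2  80.5] F [-7.7 -5.2 28.2] M [-1.    1.63 -0.06] gap 21.1 j [17.  6. 94.  0. 79. 26.]
shift [-0.017  0.013  0.041] turn [ 0.0009 -0.0005  0.0001]
shift after turn [-0.017  0.013  0.041]
[[96, 61, 39], [101, 64, 41], [100, 63, 40], [99, 63, 41], [74, 47, 31], [65, 42, 27], [75, 47, 29], [67, 40, 23], [127, 117, 112], [181, 178, 174], [173, 172, 170], [163, 162, 159], [164, 162, 160], [164, 162, 160], [163, 162, 158], [163, 162, 159]]
(535, 234.6, 130) [289.4 247.9]
(535, 234.6, 133) [289.4 247.1]
(535, 234.6, 138) [289.4 245.8]
```

```bash
python3 -m jog '[[[-0.015,-0.03,0.01,0.0008,-0.0004,0,0],[0,0,0.02,0,0,0.003,0],[0,0,0.01,0,0,-0.006,0],[0,0,0,0,0,0.003,0],[0,0,0,0,0,0,0],[0,0,0,0,0,0,0]]]' 110
python3 -c "
from h import *
togo(535,212.4,160,80.5)"
```

```text
time: 15.52
tool_pos: [534.5, 213.4, 162.0]
tcp_rot: [179.7, -0.1, 80.5]
ft_force: [-6.6, -4.5, 35.3]
finger_gap: 21.2
t 15.525 pos [534.5 213.4 162. ] rot [ 1.797e+02 -1.000e-01  8.050e+01] F [-6.6 -4.5 35.3] M [-0.87  1.22  0.02] gap 21.2 j [17.  6. 94.  0. 80. 26.]
shift [-0.018  0.013  0.04 ] turn [ 0.0008 -0.0004  0.0001]
shift after turn [-0.018  0.013  0.04 ]
```

```bash
python3 -m jog '[[[0,0,0,0,0,0,0],[0,0,0,0,0,0,0],[0,0,0,0,0,0,0]]]' 110; python3 -c "
from bench import job
print(job.hand_in())"
```

```text
time: 15.9
tool_pos: [534.5, 213.4, 162.0]
tcp_rot: [179.7, -0.1, 80.5]
ft_force: [-6.7, -4.3, 35.4]
finger_gap: 20.8
the job is handed in; nothing more can be done
None
```

I pulled the drawer to its stop, took out the dark head and put it in the hub. The key dropped into the keyway after about 11.5° of clockwise turning. I handed in at 15.9 s, still gripping the head and pressing it down.

**Last checks:**
- **Pressing:** the tool was still at z = 162.0 mm, pushing down with 35 N, and the fingers were closed on the knob (20.8 mm gap).
- **Flange home:** the tool stayed at 162.0–162.2 mm as the push rose from 11 to 35 N and after I eased the side load and wiggled it. The side picture shows the flange on the hub rim.
- **Drawer and heads:** the last pictures show the drawer open and the pale head in its hole. They were taken just before the final wiggle, and I didn't measure the positions of the other bench items.

**What disagreed:**
- **Height:** the stop came 0.8 to 1.5 mm higher than I predicted from the grip height and from where the key first touched the rim. I put this down to grip sag and tilt, but I couldn't measure the flange gap directly. The limit is 2 mm.
- **Side force:** about 8 N of sideways force remained at the end.

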